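# Set the bag sealer's timer dial and start it

### The arm

A 6-joint arm with a two-finger parallel gripper is mounted at the origin on the work surface. World frame = base frame: x ahead of the robot, y to its left, z up, the work surface at z = 0. Lengths are in m, angles in degrees, forces in N, time in s.
With the tool pointing down it reaches from about 0.4 to 0.825 m from the base axis. Payload 7 kg.
Tool frame: the origin (TCP) lies between the finger pads; the fingertips stand 22 mm ahead of it and the grasp point (between the pads) lies 3 mm ahead of it; z points along the fingers, y is the line along which they close (so a half turn about z gives the same grasp; the last joint's range is limited). The gripper opens to 88 mm and grips with 3 to 60 N. Pads are 19 mm wide; open, the fingers measure 130 mm over their backs; the gripper's body (78 mm by 193 mm) begins 47 mm behind the grasp point.
Start: joints at [-57.577, 20.546, 0.682, 0, -70.136, -16.507], TCP at [0.185, -0.649, 0.249] pointing down, gripper open.
Joint ranges: [-176.03, 176.03], [-82.01, 121.73], [-58.28, 71.71], [-173.87, 95.51], [-174.79, -0.11], [-173.66, 173.66]. Speed limits (degrees/s): [136.94, 136.94, 172.46, 180, 180, 180].

### API

Orientations are given as [roll, pitch, yaw] about the fixed x, y, z axes, in that order (R = Rz(yaw) Ry(pitch) Rx(roll)).
In Python, from plant import ctrl gives the robot as it stands.
- The arm moves only by the tool apply_moves, never from a script. Its argument "targets" is a list of rows, each an object with "travel": the shift along the tool's x, y, z in mm, a list of three; "roll": the turn about the tool's z in degrees; "jaw": the finger opening in mm, from 0 to 87.6. In form: [{"travel": [tx, ty, tz], "roll": roll, "jaw": jaw}, ...]. A call has 1 to 10 rows; each row shifts and turns the commanded pose from where the row before left it, along the tool's axes as they then stand; what a row does not reach is not made up. A row lasts 1/10 s, in which the tool goes at most 50 mm and 8.59 degrees, less where a joint would pass 70% of its speed; a pose out of reach is approached as far as the arm can. A call with a gripper value outside its range is refused whole. The fingers move at their own pace and stop on an object; the grip force is fixed at half the most. Time passes only in rows, so rows that do not move let the fingers close. It gives the time, the measured TCP pose, the force, the opening and the grip force at its end, in the units of the state.
- ctrl.get_obs(): the state, without advancing time (a new reading comes with each control period).
- ctrl.snapshot(name): name is "scene" or "top"; returns the picture (480x640x3 uint8, red, green, blue); there is no depth.
- ctrl.calibration(name): a dict with "K" (3x3 intrinsics, pixels), "extrinsics" (4x4, takes a point from camera to world coordinates). Camera axes: x right, y down, z forward; pixel columns grow to the right and rows downward; lengths in m; the calibration is good to about 2 mm. A picture is of the moment at which its call begins. calibration takes no time and is no camera call.
- ctrl.close_job(): hands the job in; it is judged then, once.
The state is a dict: "clock": time; "joint_pos": joint angles; "qvel": joint speeds; "tau": joint torques, N m; "tool_pos": TCP position; "orientation": TCP orientation; "force": force on the tool from outside, world axes, zero at the start; "moment": the same for the moment, N m; "opening": finger opening in m; "gripper_force": force on a finger pad.
Only numpy, scipy, OpenCV 4.12 (cv2) and the standard library are available. Lean on these libraries where they do the work, as an engineer would, in place of code of your own. Each camera call takes 0.05 s, during which the arm holds its last target. There are 200 camera calls.

### The job

Set the bag sealer for thick bags: with a fingertip against its knurled timer dial, turn the dial until it clicks in at the mark with three dots, then press the start button beside it fully down and let it come up again. Do not pinch the dial between the fingers, leave the dial clicked in at three dots, do not push hard on the sealer, and leave the other things on the bench where they are.

Things in the scene. Friction and masses are not known exactly. Their poses are not given: they have to be found in the camera images.
- sealer: White bench-top bag sealer, fixed. Origin at bench height under the dial's axis, z up. Body x = -60 to 60 mm, y = -400 to 140 mm. Flat metal deck on top, 66 mm above the bench, y = -66 to 134 mm: dial at x = y = 0, start button at x = 0, y = 98 mm. Towards -y the fixed sealing arm, not to be used: black cross handle at y = -109 mm, 100 mm long in x, top 150 mm above the bench.
- dial (a joint): Timer dial angle, rad, growing clockwise from above; stops at -1.05, 1.05. Clicks in at -0.9 (one dot), -0.3 (two), 0.3 (three, wanted), 0.9 (four); starts at one or two dots. At 0 the pointer looks to the sealer's -x. Let go within 0.25 rad of a click it draws itself in. Resists with at most 0.05 N m (1.7 N at the rim); a fingertip pressed 5 to 10 N on its side or top turns it.
- dial_top (a point): Centre of the dial's flat top, on its vertical axis, 96 mm above the bench, z up. The dial is a black knurled cylinder 60 mm in diameter, its side from 70 to 96 mm above the bench; a flat white rose 74 mm in diameter, 3 mm thick, lies on the deck under it. The axes turn with the dial: the pointer looks along -x.
- dial_mark (a point): The outer end of the white pointer line on the dial's top, 26 mm from the dial's axis. The dots it points at are on the deck 47 mm from the axis, in groups of one, two, three and four, clockwise from above in this order.
- start_top (a point): Centre of the top of the start button, a white disc 26 mm in diameter standing 10 mm out of a round black housing (42 mm in diameter, 12 mm high) on the deck; 98 mm from the dial's axis along the sealer's +y, 88 mm above the bench when up; pressed straight down.
- start (a joint): Travel of the start button in m: 0 up, 0.006 fully down; its spring takes 5 N at full travel and brings it up again.
- tape: Bystander: upright-axis roll of clear tape, 96 mm in diameter, 48 mm high, hollow, loose, origin under its centre.
- carton: Bystander: small cardboard carton 70 x 100 x 55 mm (x, y, z), loose, origin under its centre.
- tub: Bystander: open white plastic tub, 80 mm in diameter, 55 mm high, loose, origin under its centre.

How it is judged:
By the outcome, as a careful person would: the job done as asked, in the order asked, and still so for the second after the job is handed in, with the robot touching nothing.
It also fails if it takes over 54 s, if anything falls off the work surface, if the arm or the gripper's body presses on something with over 40 N, if the wrist force passes 120 N, or if a joint passes its speed limit or range.

## Working session

There is one attempt and no reset: what is moved stays moved. The work goes in short steps, Python scripts to look and compute and a tool call to move; the robot and the scene stay as the last step left them, time stands still between calls to the robot, and variables do not carry over. Pictures are saved under pics/ and viewed, at most 10 in all, crops included, and the job is handed in when it is done.

Besides the shell and the picture viewer there is one more tool, called after "Emit:" as name([rows], argument=value, ...), one row to a line, values as JSON. apply_moves: Moves the arm, as the interface text tells. Its arguments: {"type":"object","properties":{"targets":{"type":"array","items":{"type":"object","properties":{"travel":{"type":"array","items":{"type":"number"}},"roll":{"type":"number"},"jaw":{"type":"number"}}}}},"required":["targets"]}

```bash
mkdir -p pics; ls; python3 - <<'E'
from plant import ctrl
import cv2
for n in("scene","top"):
    cv2.imwrite(f"pics/{n}0.png",ctrl.snapshot(n)[:,:,::-1]); c=ctrl.calibration(n); print(n,c["K"],c["extrinsics"])
o=ctrl.get_obs();print(o)
E
```

```text
pics
scene [[527.01053335   0.         316.55512395]
 [  0.         527.01053335 233.00928856]
 [  0.           0.           1.        ]] [[ 0.01506393  0.83761017 -0.5460607   0.96531679]
 [ 0.99988485 -0.01161755  0.00976305  0.08428528]
 [ 0.00183374 -0.54614489 -0.83768872  0.75623134]
 [ 0.          0.          0.          1.        ]]
top [[453.0798726    0.         322.60723436]
 [  0.         453.0798726  240.98102161]
 [  0.           0.           1.        ]] [[-2.76498415e-03 -9.94988681e-01  9.99493875e-02  4.69923970e-01]
 [-9.99996114e-01  2.78679668e-03  7.86172146e-05  7.42183482e-02]
 [-3.56761859e-04 -9.99487817e-02 -9.94992519e-01  8.60434886e-01]
 [ 0.00000000e+00  0.00000000e+00  0.00000000e+00  1.00000000e+00]]
{'clock': 0.1, 'joint_pos': array([-5.75752504e+01,  2.05892604e+01,  6.40828182e-01, -1.66882845e-02,
       -7.01363391e+01, -1.65065967e+01]), 'qvel': array([-0.0631078 ,  0.10571087,  0.16621254,  0.03357957,  0.01619062,
       -0.08731248]), 'tau': array([-1.47923969e-03, -5.84165239e+01,  2.93748808e+01,  7.01557472e+00,
        1.00962940e-02, -5.47640457e-05]), 'tool_pos': array([ 0.18499359, -0.64875125,  0.24771159]), 'orientation': array([ 1.79914265e+02, -9.04544130e-03, -1.64087522e+02]), 'force': array([-0.27562867, -0.07997799, -0.04934322]), 'moment': array([-0.05283974, -0.00991067,  0.0168827 ]), 'gripper_force': 0.0, 'opening': 0.08721755768413293}
```

View pics/top0.png

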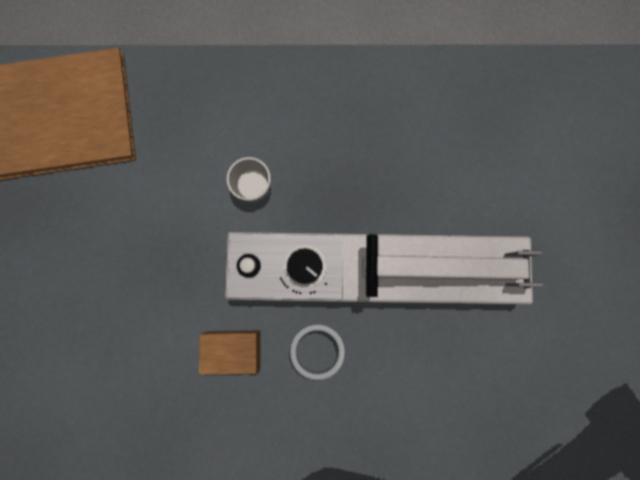

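View pics/scene0.png

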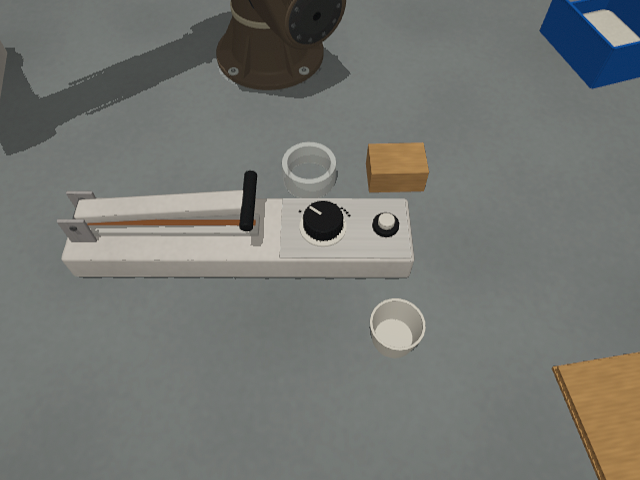

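The top view shows the dial at about (305,267) with its pointer at lower right, towards the single dot at (326,283). The start button is at (248,265), the handle at (372,265), the tape at (318,352), the carton at (229,353) and the tub at (249,180). The scene view agrees: dial (323,220), button (386,222), pointer at one dot.

```bash
cat > h.py <<'E'
import numpy as np, cv2
from plant import ctrl
def ray(n,u,v,z):
    c=ctrl.calibration(n);K=c["K"];T=c["extrinsics"]
    d=T[:3,:3]@np.linalg.solve(K,[u,v,1.]);o=T[:3,3]
    return (o+d*(z-o[2])/d[2])
def sub(img,cx,cy,r,s=6):
    x0,y0=cx-r,cy-r
    g=cv2.cvtColor(img[y0:cy+r,x0:cx+r],cv2.COLOR_RGB2GRAY)
    return cv2.resize(g,None,fx=s,fy=s,interpolation=cv2.INTER_CUBIC),lambda p:(p[0]/s+x0-.5+.5/s,p[1]/s+y0-.5+.5/s)
def blob(m):
    """largest contour near the middle, filled: hull ellipse"""
    cs,_=cv2.findContours(m.astype(np.uint8),cv2.RETR_EXTERNAL,cv2.CHAIN_APPROX_NONE)
    mid=(m.shape[1]/2,m.shape[0]/2)
    cs=[c for c in cs if cv2.contourArea(c)>100 and cv2.pointPolygonTest(c,mid,True)>-15]
    c=max(cs,key=cv2.contourArea); return c,cv2.fitEllipse(cv2.convexHull(c))
def dial(img,n="top",cx=305,cy=267,r=23):
    g,f=sub(img,cx,cy,r)
    c,e=blob(g<90)
    C=ray(n,*f(e[0]),.096)
    m=np.zeros_like(g);cv2.ellipse(m,(e[0],(e[1][0]*.85,e[1][1]*.85),e[2]),255,-1)
    w=((g>110)&(m>0)); y,x=np.nonzero(w); P=ray(n,*f((x.mean(),y.mean())),.096)
    return C,P,np.array(e[1])/6
E
python3 - <<'E'
from h import *
t=ctrl.snapshot("top");s=ctrl.snapshot("scene")
C,P,e=dial(t);print("top dial",C,P,e, np.degrees(np.arctan2(*(P-C)[1::-1])))
g,f=sub(t,248,265,16);c,e=blob(g>130);B=ray("top",*f(e[0]),.088);print("btn",B,np.array(e[1])/6)
g2,f=sub(s,386,221,16);c,e=blob(g2>140);print("btn scene",ray("scene",*f(e[0]),.088),np.array(e[1])/6)
print("sealer +y dir deg",np.degrees(np.arctan2(*(B-C)[1::-1])),np.linalg.norm((B-C)[:2]))
k=cv2.resize(t[225:310,220:385],None,fx=4,fy=4,interpolation=cv2.INTER_CUBIC)
q=cv2.resize(s[190:262,240:415],None,fx=3.77,fy=3.77,interpolation=cv2.INTER_CUBIC)[:260,:660]
cv2.imwrite("pics/z.png",np.vstack([k[:,:660],q])[:,:,::-1])
E
```

```text
top dial [0.50385297 0.10579692 0.096     ] [0.49548579 0.09370322 0.096     ] [35.44789124 36.37468719] -124.6779119542101Traceback (most recent call last):
  File "<stdin>", line 4, in <module>
  File "h.py", line 16, in blob
    c=max(cs,key=cv2.contourArea); return c,cv2.fitEllipse(cv2.convexHull(c))
                                            ~~~~~~~~~~~~~~^^^^^^^^^^^^^^^^^^^
cv2.error: OpenCV(4.12.0) /io/opencv/modules/imgproc/src/shapedescr.cpp:361: error: (-201:Incorrect size of input array) There should be at least 5 points to fit the ellipse in function 'fitEllipseNoDirect'
```

```bash
python3 - <<'E'
from h import *
t=ctrl.snapshot("top");s=ctrl.snapshot("scene")
C,P,e=dial(t);print("top dial",C)
g,f=sub(t,248,265,10);c,e=blob(g>130);B=ray("top",*f(e[0]),.088);print("btn",B,np.array(e[1])/6)
g2,f=sub(s,387,221,9);c,e=blob(g2>140);print("btn scene",ray("scene",*f(e[0]),.088),np.array(e[1])/6)
print("sealer +y dir deg",np.degrees(np.arctan2(*(B-C)[1::-1])),np.linalg.norm((B-C)[:2]))
k=cv2.resize(t[225:310,220:385],None,fx=4,fy=4,interpolation=cv2.INTER_CUBIC)
q=cv2.resize(s[190:258,240:415],None,fx=3.78,fy=3.78,interpolation=cv2.INTER_CUBIC)[:250,:660]
cv2.imwrite("pics/z.png",np.vstack([k[:,:660],q])[:,:,::-1])
E
```

```text
top dial [0.50387309 0.10572364 0.096     ]
btn [0.50732899 0.20341156 0.088     ] [13.83285141 14.12623723]
btn scene [0.50563128 0.20113764 0.088     ] [15.95871989 19.99906794]
sealer +y dir deg 87.97389335362219 0.09774902995112371
```

View pics/z.png

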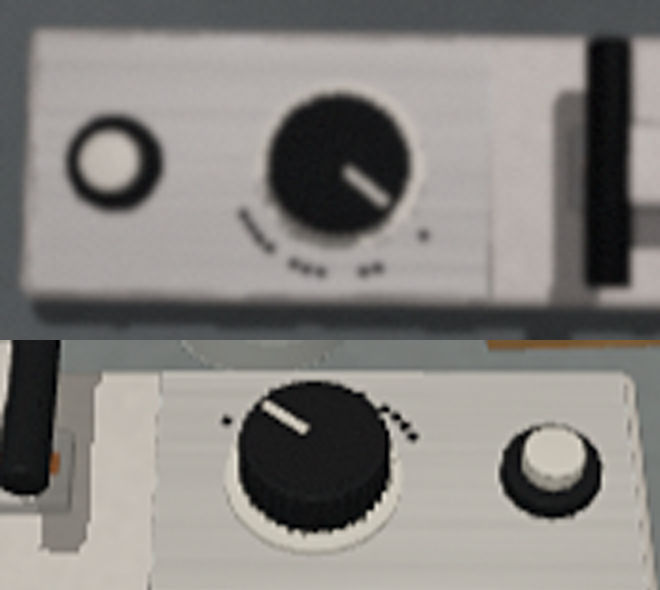

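The crop shows the dial at (338,165) with its pointer at (370,188), towards the single dot at (424,235). The three dots are at (307,268) and the button at (113,160), so the dial must turn about 69° clockwise. I'll press one fingertip of the open gripper on the dial's top and swing it about the dial's axis. First move: travel across, high up.

Emit:
apply_moves([
  {"travel": [-27, 32.4, 0], "roll": 0, "jaw": 87},
  {"travel": [-27, 32.4, 0], "roll": 0, "jaw": 87},
  {"travel": [-27, 32.4, 0], "roll": 0, "jaw": 87},
  {"travel": [-27, 32.4, 0], "roll": 0, "jaw": 87},
  {"travel": [-27, 32.4, 0], "roll": 0, "jaw": 87},
  {"travel": [-27, 32.4, 0], "roll": 0, "jaw": 87},
  {"travel": [-27, 32.4, 0], "roll": 0, "jaw": 87},
  {"travel": [-27, 32.4, 0], "roll": 0, "jaw": 87},
  {"travel": [-27, 32.4, 0], "roll": 0, "jaw": 87},
  {"travel": [-27, 32.4, 0], "roll": 0, "jaw": 87},
])

```text
clock: 1.3
tool_pos: [0.3562, -0.2619, 0.2489]
orientation: [-180.0, 0.0, -164.1]
force: [1.4, -0.4, -0.5]
opening: 0.0869
gripper_force: 0.0
```

Emit:
apply_moves([
  {"travel": [-27, 32.4, 0], "roll": 0, "jaw": 87},
  {"travel": [-27, 32.4, 0], "roll": 0, "jaw": 87},
  {"travel": [-27, 32.4, 0], "roll": 0, "jaw": 87},
  {"travel": [-27, 32.4, 0], "roll": 0, "jaw": 87},
  {"travel": [-27, 32.4, 0], "roll": 0, "jaw": 87},
  {"travel": [-27, 32.4, 0], "roll": 0, "jaw": 87},
  {"travel": [-27, 32.4, 0], "roll": 0, "jaw": 87},
  {"travel": [-27, 32.4, 0], "roll": 0, "jaw": 87},
  {"travel": [-27, 32.4, 0], "roll": 0, "jaw": 87},
  {"travel": [-27, 32.4, 0], "roll": 0, "jaw": 87},
])

```text
clock: 2.3
tool_pos: [0.5271, 0.1239, 0.2488]
orientation: [180.0, 0.0, -164.1]
force: [1.2, -0.1, 0.4]
opening: 0.0867
gripper_force: 0.0
```

Emit:
apply_moves([
  {"travel": [0, 0, 0], "roll": -8.5, "jaw": 87},
  {"travel": [0, 0, 0], "roll": -8.5, "jaw": 87},
  {"travel": [0, 0, 0], "roll": -8.5, "jaw": 87},
  {"travel": [0, 0, 0], "roll": -8.5, "jaw": 87},
  {"travel": [0, 0, 0], "roll": -8.5, "jaw": 87},
  {"travel": [0, 0, 0], "roll": -8.5, "jaw": 87},
  {"travel": [0, 0, 0], "roll": -8.5, "jaw": 87},
  {"travel": [0, 0, 0], "roll": -8.5, "jaw": 87},
  {"travel": [0, 0, 0], "roll": -8.5, "jaw": 87},
  {"travel": [0, 0, 0], "roll": -8.5, "jaw": 87},
])

```text
clock: 3.3
tool_pos: [0.5266, 0.1221, 0.2486]
orientation: [-180.0, 0.0, -78.7]
force: [-0.0, -0.0, -0.7]
opening: 0.0872
gripper_force: 0.0
```

Emit:
apply_moves([
  {"travel": [0, 0, 0], "roll": -8, "jaw": 87},
  {"travel": [0, 0, 0], "roll": -8, "jaw": 87},
  {"travel": [0, 0, 0], "roll": -7, "jaw": 87},
  {"travel": [0, 0, 0], "roll": 0, "jaw": 87},
  {"travel": [0, 0, 0], "roll": 0, "jaw": 87},
  {"travel": [0, 0, 0], "roll": 0, "jaw": 87},
])

```text
clock: 3.9
tool_pos: [0.5266, 0.1221, 0.2486]
orientation: [180.0, 0.0, -56.2]
force: [0.1, 0.3, 0.7]
opening: 0.087
gripper_force: 0.0
```

Emit:
apply_moves([
  {"travel": [0.8, -3, 20], "roll": 0, "jaw": 87},
  {"travel": [0, 0, 25], "roll": 0, "jaw": 87},
  {"travel": [0, 0, 25], "roll": 0, "jaw": 87},
  {"travel": [0, 0, 25], "roll": 0, "jaw": 87},
  {"travel": [0, 0, 15], "roll": 0, "jaw": 87},
  {"travel": [0, 0, 10], "roll": 0, "jaw": 87},
  {"travel": [0, 0, 5], "roll": 0, "jaw": 87},
  {"travel": [0, 0, 0], "roll": 0, "jaw": 87},
  {"travel": [0, 0, 0], "roll": 0, "jaw": 87},
])

```text
clock: 4.8
tool_pos: [0.5301, 0.1234, 0.1243]
orientation: [-179.9, -0.0, -56.1]
force: [0.5, -0.1, 1.0]
opening: 0.087
gripper_force: 0.0
```

```bash
python3 - <<'E'
from h import *
t=ctrl.snapshot("top");s=ctrl.snapshot("scene")
a=cv2.resize(t[215:315,210:390],None,fx=4,fy=4,interpolation=cv2.INTER_CUBIC)[:,:720]
b=cv2.resize(s[150:270,220:400],None,fx=4,fy=4,interpolation=cv2.INTER_CUBIC)
cv2.imwrite("pics/d.png",cv2.resize(np.vstack([a,b]),None,fx=.68,fy=.68)[:,:,::-1])
print(ctrl.get_obs()["tool_pos"])
E
```

```text
[0.53011078 0.12340312 0.12442955]
```

View pics/d.png

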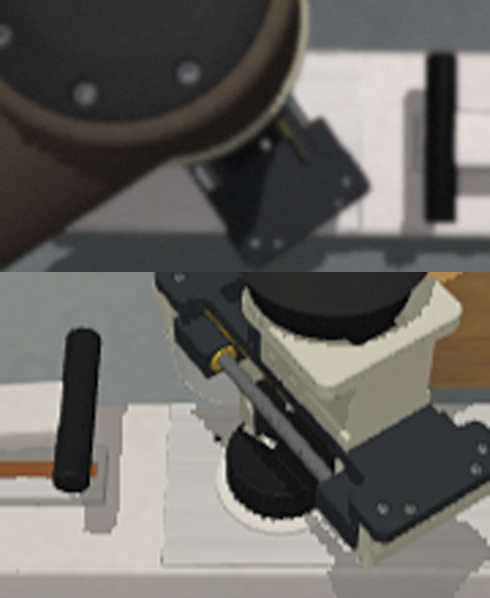

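In the scene crop, one finger stands over the robot side of the dial top at about (250,415) and the other is clear of the dial and handle. I'll feel downward from here.

Emit:
apply_moves([
  {"travel": [0, 0, 2], "roll": 0, "jaw": 87},
  {"travel": [0, 0, 1.5], "roll": 0, "jaw": 87},
  {"travel": [0, 0, 1], "roll": 0, "jaw": 87},
  {"travel": [0, 0, 0], "roll": 0, "jaw": 87},
])

```text
clock: 5.3
tool_pos: [0.5295, 0.1231, 0.1189]
orientation: [180.0, 0.0, -56.1]
force: [-1.0, -0.1, -0.5]
opening: 0.0868
gripper_force: 0.0
```

Emit:
apply_moves([
  {"travel": [0, 0, 0.5], "roll": 0, "jaw": 87},
  {"travel": [0, 0, 0.5], "roll": 0, "jaw": 87},
  {"travel": [0, 0, 0], "roll": 0, "jaw": 87},
])

```text
clock: 5.6
tool_pos: [0.5297, 0.1232, 0.1183]
orientation: [-180.0, -0.0, -56.1]
force: [-0.5, -0.3, 3.2]
opening: 0.0869
gripper_force: 1.6
```

Emit:
apply_moves([
  {"travel": [0, 0, 0.5], "roll": 0, "jaw": 87},
  {"travel": [0, 0, 0], "roll": 0, "jaw": 87},
])

```text
clock: 5.8
tool_pos: [0.5297, 0.1231, 0.1182]
orientation: [-180.0, -0.0, -56.1]
force: [-1.5, 0.8, 7.6]
opening: 0.0873
gripper_force: 3.8
```

Emit:
apply_moves([
  {"travel": [0, 0, 0.4], "roll": 0, "jaw": 87},
  {"travel": [0, 0, 0], "roll": 0, "jaw": 87},
])

```text
clock: 6.0
tool_pos: [0.5297, 0.1231, 0.1181]
orientation: [-180.0, -0.0, -56.1]
force: [-3.6, -0.4, 10.3]
opening: 0.0876
gripper_force: 5.4
```

Emit:
apply_moves([
  {"travel": [2.8, 0.12, 0], "roll": 5, "jaw": 87},
  {"travel": [2.8, 0.12, 0], "roll": 5, "jaw": 87},
  {"travel": [2.8, 0.12, 0], "roll": 5, "jaw": 87},
  {"travel": [0, 0, 0], "roll": 0, "jaw": 87},
])

```text
clock: 6.4
tool_pos: [0.5338, 0.1156, 0.1182]
orientation: [-179.9, -0.0, -71.3]
force: [-2.6, 0.1, 9.3]
opening: 0.087
gripper_force: 5.1
```

```bash
python3 - <<'E'
from h import *
s=ctrl.snapshot("scene")
cv2.imwrite("pics/e.png",cv2.resize(s[180:260,270:360],None,fx=6,fy=6,interpolation=cv2.INTER_CUBIC)[:,:,::-1])
o=ctrl.get_obs();print(o["tool_pos"],o["force"],o["moment"])
E
```

```text
[0.53381804 0.1157097  0.11822231] [-2.07105244  0.64763474 10.18563417] [ 0.1019853   1.60632647 -0.01049315]
```

View pics/e.png

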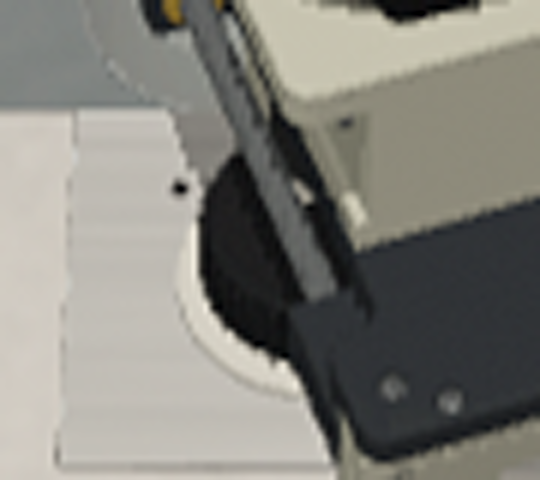

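The pointer has left its old place and is hidden behind the gripper, while the single dot at (180,188) is now clear of it. Force is steady at 10 N, so I'll carry on.

Emit:
apply_moves([
  {"travel": [2.8, 0.12, 0], "roll": 5, "jaw": 87},
  {"travel": [2.8, 0.12, 0], "roll": 5, "jaw": 87},
  {"travel": [2.8, 0.12, 0], "roll": 5, "jaw": 87},
  {"travel": [2.8, 0.12, 0], "roll": 5, "jaw": 87},
])

```text
clock: 6.85
tool_pos: [0.5359, 0.1048, 0.1183]
orientation: [-179.9, 0.0, -91.3]
force: [-0.2, -1.9, 8.3]
opening: 0.0869
gripper_force: 4.2
```

Emit:
apply_moves([
  {"travel": [2.8, 0.12, 0], "roll": 5, "jaw": 87},
  {"travel": [2.8, 0.12, 0], "roll": 5, "jaw": 87},
  {"travel": [2.8, 0.12, 0], "roll": 5, "jaw": 87},
  {"travel": [2.8, 0.12, 0], "roll": 5, "jaw": 87},
])

```text
clock: 7.25
tool_pos: [0.5343, 0.0939, 0.1183]
orientation: [-179.9, 0.1, -111.3]
force: [0.1, 0.1, 6.9]
opening: 0.087
gripper_force: 3.3
```

Emit:
apply_moves([
  {"travel": [2.8, 0.12, 0], "roll": 5, "jaw": 87},
  {"travel": [2.8, 0.12, 0], "roll": 5, "jaw": 87},
  {"travel": [2.2, 0.08, 0], "roll": 4, "jaw": 87},
  {"travel": [0, 0, 0], "roll": 0, "jaw": 87},
  {"travel": [0, 0, 0], "roll": 0, "jaw": 87},
])

```text
clock: 7.75
tool_pos: [0.5309, 0.087, 0.1183]
orientation: [-179.9, 0.1, -125.1]
force: [2.8, -1.6, 5.5]
opening: 0.0871
gripper_force: 2.9
```

```bash
python3 - <<'E'
from h import *
s=ctrl.snapshot("scene")
cv2.imwrite("pics/f.png",cv2.resize(s[180:260,270:360],None,fx=6,fy=6,interpolation=cv2.INTER_CUBIC)[:,:,::-1])
E
```

```text
(no output)
```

View pics/f.png

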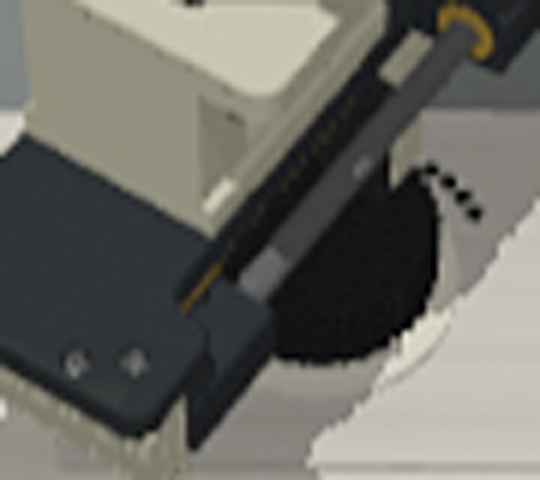

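The four dots show at (450,190), and the gripper still hides the pointer. I'll lift straight off and move over above the button, which clears the view of the dial.

Emit:
apply_moves([
  {"travel": [0, 0, -5], "roll": 0, "jaw": 87},
  {"travel": [0, 0, -20], "roll": 0, "jaw": 87},
  {"travel": [0, 0, -25], "roll": 0, "jaw": 87},
  {"travel": [-20, 21.5, 0], "roll": 0, "jaw": 40},
  {"travel": [-20, 21.5, 0], "roll": 0, "jaw": 0},
  {"travel": [-20, 21.5, 0], "roll": 0, "jaw": 0},
  {"travel": [-20, 22, 0], "roll": 0, "jaw": 0},
  {"travel": [0, 0, 0], "roll": 0, "jaw": 0},
  {"travel": [0, 0, 0], "roll": 0, "jaw": 0},
  {"travel": [0, 0, 0], "roll": 0, "jaw": 0},
])

```text
clock: 8.8
tool_pos: [0.5043, 0.2015, 0.167]
orientation: [180.0, -0.0, -125.1]
force: [0.4, 0.3, -0.1]
opening: 0.0365
gripper_force: 0.0
```

```bash
python3 - <<'E'
from h import *
s=ctrl.snapshot("scene");t=ctrl.snapshot("top")
a=cv2.resize(s[180:260,270:410],None,fx=5,fy=5,interpolation=cv2.INTER_CUBIC)
cv2.imwrite("pics/g.png",a[:,:,::-1])
o=ctrl.get_obs();print(o["tool_pos"],o["force"],o["opening"])
E
```

```text
[0.5045077  0.20119845 0.16712601] [-0.6898219   0.48917898  0.1498062 ] 0.028130240216055515
```

View pics/g.png

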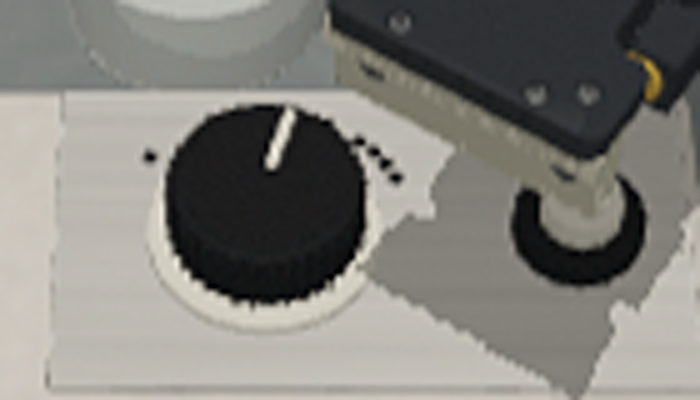

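The dial is clear of the gripper. Its pointer runs from (271,166) to (290,110), a little right of straight up, and I'll measure its angle.

```bash
python3 - <<'E'
from h import *
s=ctrl.snapshot("scene")
g,f=sub(s,323,214,20); 
x0=lambda u,v:((u/5+270-.4),(v/5+180-.4))
# white line inside the dial top
m=np.zeros_like(g); cx,cy=266,180; 
ce=np.array(x0(266,183)); q=((ce-np.array([303,194])+.5)*6)
cv2.ellipse(m,(int(q[0]),int(q[1])),(int(17*6),int(13.5*6)),0,0,360,255,-1)
y,x=np.nonzero((g>120)&(m>0)); P=np.array([ray("scene",*f(p),.096)[:2] for p in zip(x,y)])
d=np.linalg.svd(P-P.mean(0))[2][0] if len(P)<3000 else np.linalg.eigh(np.cov(P.T))[1][:,-1]
print(len(P),P.mean(0),np.degrees(np.arctan2(d[1],d[0])),np.ptp(P@d))
print("end pts az",np.degrees(np.arctan2(*(ray("scene",*x0(290,112),.096)-ray("scene",*x0(271,166),.096))[1::-1])))
print("prev az check from mean", np.degrees(np.arctan2(*(P.mean(0)-[.503,.105])[::-1])))
E
```

```text
948 [0.48906904 0.10625375] -18.075440819946405 0.020036361402283487
end pts az 162.71247569898117
prev az check from mean 174.85737417890755
```

The pointer's azimuth is 162°, and the three-dot click is expected at 161°, so the dial is clicked in there. Now I'll press the button.

Emit:
apply_moves([
  {"travel": [0, 0, 0], "roll": 0, "jaw": 0},
  {"travel": [0, 0, 0], "roll": 0, "jaw": 0},
  {"travel": [0, 0, 0], "roll": 0, "jaw": 0},
  {"travel": [0, 0, 0], "roll": 0, "jaw": 0},
  {"travel": [0, 0, 20], "roll": 0, "jaw": 0},
  {"travel": [0, 0, 20], "roll": 0, "jaw": 0},
  {"travel": [0, 0, 10], "roll": 0, "jaw": 0},
  {"travel": [0, 0, 3], "roll": 0, "jaw": 0},
  {"travel": [0, 0, 0], "roll": 0, "jaw": 0},
])

```text
clock: 9.85
tool_pos: [0.5046, 0.202, 0.1141]
orientation: [-180.0, -0.0, -125.1]
force: [0.1, -0.2, -0.4]
opening: 0.0007
gripper_force: 0.0
```

Emit:
apply_moves([
  {"travel": [0, 0, 2], "roll": 0, "jaw": 0},
  {"travel": [0, 0, 2], "roll": 0, "jaw": 0},
  {"travel": [0, 0, 2], "roll": 0, "jaw": 0},
  {"travel": [0, 0, 0], "roll": 0, "jaw": 0},
])

```text
clock: 10.25
tool_pos: [0.5049, 0.2023, 0.1085]
orientation: [-180.0, 0.1, -125.1]
force: [-0.0, -0.0, 2.0]
opening: 0.0005
gripper_force: 1.2
```

Emit:
apply_moves([
  {"travel": [0, 0, 2], "roll": 0, "jaw": 0},
  {"travel": [0, 0, 1.5], "roll": 0, "jaw": 0},
  {"travel": [0, 0, 1], "roll": 0, "jaw": 0},
  {"travel": [0, 0, 0], "roll": 0, "jaw": 0},
])

```text
clock: 10.65
tool_pos: [0.5049, 0.2023, 0.1043]
orientation: [-180.0, 0.1, -125.1]
force: [-0.6, 0.4, 7.2]
opening: 0.0007
gripper_force: 3.6
```

Emit:
apply_moves([
  {"travel": [0, 0, 0.5], "roll": 0, "jaw": 0},
  {"travel": [0, 0, 0], "roll": 0, "jaw": 0},
])

```text
clock: 10.85
tool_pos: [0.5049, 0.2023, 0.1042]
orientation: [-180.0, 0.1, -125.1]
force: [-3.7, 0.2, 11.1]
opening: 0.0006
gripper_force: 5.7
```

The button is hard down: force rose from 7 to 11 N over 0.1 mm of travel, at 6 mm. I'll release it and lift clear.

Emit:
apply_moves([
  {"travel": [0, 0, 0], "roll": 0, "jaw": 0},
  {"travel": [0, 0, -3], "roll": 0, "jaw": 0},
  {"travel": [0, 0, -5], "roll": 0, "jaw": 0},
  {"travel": [0, 0, -20], "roll": 0, "jaw": 0},
  {"travel": [0, 0, -30], "roll": 0, "jaw": 0},
  {"travel": [0, 0, -30], "roll": 0, "jaw": 0},
  {"travel": [0, 0, -30], "roll": 0, "jaw": 0},
  {"travel": [0, 0, 0], "roll": 0, "jaw": 0},
  {"travel": [0, 0, 0], "roll": 0, "jaw": 0},
])

```text
clock: 11.75
tool_pos: [0.5041, 0.2018, 0.2213]
orientation: [180.0, 0.0, -125.1]
force: [-0.3, -0.4, -0.7]
opening: 0.0007
gripper_force: 0.0
```

```bash
python3 - <<'E'
from h import *
s=ctrl.snapshot("scene")
cv2.imwrite("pics/i.png",s[:,:,::-1])
o=ctrl.get_obs();print(o["clock"],o["tool_pos"],o["force"])
E
```

```text
11.8 [0.50379326 0.20156101 0.22042411] [ 0.11177138 -0.01066999 -0.77564414]
```

View pics/i.png

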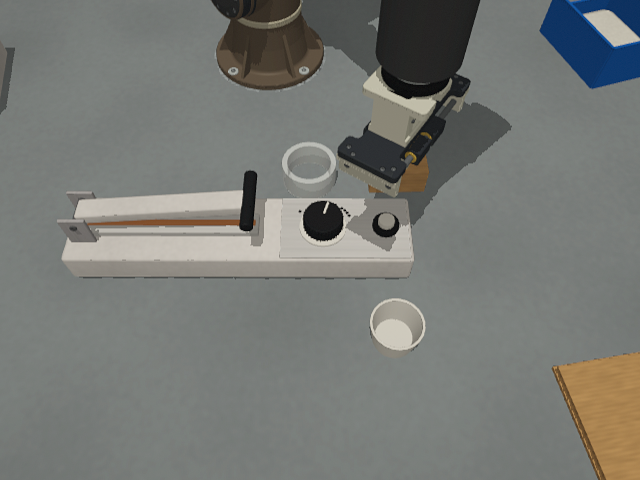

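The dial pointer at (325,207) is still at three dots, the button at (386,222) is up again, and the tape, tub and carton are unmoved. The arm is clear, so I'm handing in.

```bash
python3 -c "
from plant import ctrl
print(ctrl.close_job())"
```

```text
the job is handed in; nothing more can be done
None
```

The dial is clicked in at three dots (turned with one fingertip on its top, at about 10 N), the start button was pressed fully down at 11 N and came back up, and the job was handed in at about 12 s with the tape, carton and tub where they were.

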